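Rake a lost gear out of the counter's outfeed channel

ROBOT

A 6-joint arm with a two-finger parallel gripper is mounted at the origin on the work surface. World frame = base frame: x ahead of the robot, y to its left, z up, the work surface at z = 0. Lengths are in m, angles in rad, forces in N, time in s.
With the tool pointing down it reaches from about 0.25 to 0.725 m from the base axis. Payload 4 kg.
Tool frame: the origin (TCP) lies at the very end of the fingers, on their centre line; the grasp point (between the pads) lies 19 mm behind it (bot.pinch_z is the distance from the TCP to the grasp point, in m); z points along the fingers, x is the direction in which the jaws open and shut, and the axes are right-handed (so a half turn about z gives the same grasp; the last joint's range is limited). The gripper opens to 85 mm and grips with 20 to 120 N. Pads are 22 mm wide; open, the fingers measure 114 mm over their backs; the gripper's body (76 mm by 85 mm) begins 54 mm behind the grasp point. The pads swing forward as they close: fully open they stand 13 mm farther back than shut.
Start: joints at [-1.183, 0.241, 0.005, 1.335, 0, 1.571], TCP at [0.189, -0.463, 0.231] pointing down, gripper open.
Joint ranges: [-2.72, 2.72], [-1.05, 1.87], [-1.09, 1.28], [-1.99, 2.15], [-1.42, 1.44], [-3.14, 3.14]. Speed limits (rad/s): [2.79, 2.79, 3.14, 3.14, 3.14, 3.14].

INTERFACE

Orientations are given as a unit quaternion [x, y, z, w].
In Python, from workcell import bot gives the robot as it stands. The module is installed in compiled form; this text tells all that it offers.
- The arm moves only by the shell command python3 -m inch 'ROWS'. ROWS is JSON, a list of rows, each a list of 7 numbers: the shift along the tool's x, y, z scaled (see below), then the turn, a rotation vector about the tool's x, y, z scaled (see below), then the gripper command: -1 is fully open, 1 is shut, values between are in proportion. In form: [[x, y, z, wx, wy, wz, gripper], ...]. A call has exactly 8 rows; each row shifts and turns the commanded pose from where the row before left it, along the tool's axes as they then stand; what a row does not reach is not made up. The controller multiplies each number of a shift by 2.5 cm and each number of a turn by 180 degrees. A row lasts 1/10 s, in which the tool goes at most 50 mm and 8.59 degrees, less where a joint would pass 70% of its speed; a pose out of reach is approached as far as the arm can. A call with a number of a shift or a turn outside -1 to 1 is refused whole. A call with a gripper value outside its range is refused whole. The fingers move at their own pace and stop on an object; the grip force is fixed at half the most. Time passes only in rows, so rows that do not move let the fingers close, or fill a call up. It gives the time, the measured TCP pose, the force and the opening at its end, in the units of the state.
- bot.get_obs(): the state, without advancing time (a new reading comes with each control period).
- bot.camera(name): name is "side" or "top"; returns (picture, depth): 480x640x3 uint8, blue, green, red; 480x640 float32, m along the optical axis (not along the pixel's ray), 0 where there is no reading.
- bot.get_calibration(name): a dict with "vfov" (degrees; the focal length in pixels is half the picture's height over the tangent of half this angle, whatever the lens; pixels are square), "cx", "cy" (the principal point, pixels), "R" (3x3) and "t" (3): a world point X has camera coordinates R X + t. Camera axes: x right, y down, z forward; pixel columns grow to the right and rows downward; lengths in m; the calibration is good to about 2 mm. A picture is of the moment at which its call begins. get_calibration takes no time and is no camera call.
- bot.job_done(): hands the job in, once; it reports no verdict.
The state is a dict: "clock": time; "joint_pos": joint angles; "joint_vel": joint speeds; "tau": joint torques, N m; "eef_pos": TCP position; "tool_rot": TCP orientation; "ft_force": force on the tool from outside, world axes, zero at the start; "ft_torque": the same for the moment, N m; "grip_width": finger opening in m.
Only numpy, scipy, OpenCV 4.12 (cv2) and the standard library are available. Lean on these libraries where they do the work, as an engineer would, in place of code of your own. Each camera call takes 0.05 s, during which the arm holds its last target.

TASK

A gear is stuck deep inside the narrow covered channel of the parts counter. Pick up the long rake, reach in with it behind the gear and pull the gear right out onto the bench (keep the gripper's fingers off the gear while it is inside), then lay the rake back down on the bench, clear of the channel. Finally set the gear flat, hub up, in the black inspection tray, without dropping it and without knocking the other things about.

Things in the scene. Friction and masses are not known exactly. Their poses are not given: they have to be found in the camera images.
- chute_mouth (a point): Centre of the mouth of the fixed channel, at bench level. +y points level, straight in, x across, z up. Inside: 70 mm wide, 75 mm high, 240 mm deep; aluminium walls and clear cover (thin metal straps across it) 4 mm thick, top at 79 mm. No floor: the gear slides on the bench, no step at the mouth. Closed behind by the blue counter (150 mm wide, 120 deep, 130 high).
- gear_center (a point): The gear to retrieve: loose, white, solid edge 45 mm diameter (the teeth, 51 mm over the tips, are looks only), 12 mm thick, with an 18 mm hub on top, in all 17 mm high; about 50 g. It lies flat, hub up, 110 to 160 mm inside the channel, within 8 mm of its centre line. Point on its axis, 6 mm above its underside (half-way up the rim); z up.
- rake_grip (a point): Loose rake, 200 g, standing on its upright black handle and its prongs. Point on the handle axis, 52 mm above the underside; handle 24 mm wide (x), 50 long (y), 75 high (z). +y runs along the rod (8 mm thick, axis 34 mm above the underside) to the prongs, 260 mm from the handle axis.
- rake_tip (a point): Midway between the lower ends of the rake's two prongs, level with its underside: 260 mm (y), -52 mm (z) from the grip point, same axes. The prongs (7 mm thick, at x = -14 and 14 mm) hang 30 mm free below a 36 mm wide, 8 mm high crossbar. Both touch the gear's rim when 22 mm past its axis.
- tray_in (a point): Centre of the inner floor of the fixed black inspection tray, 4 mm above the bench. Inside 102 mm (x) by 142 mm (y); walls 4 mm thick, rims 22 mm above the bench. Empty at the start.
- big_gear: loose white gear, 74 mm across, 24 mm high, lying flat; origin under its centre. Bystander.
- thin_gear: loose white gear, 36 mm across, 12 mm high, lying flat; origin under its centre. Bystander.
- spray_can: upright grey can, 54 mm diameter, 150 mm high; origin under its centre. Bystander.
- screwdriver: screwdriver lying on the bench. Bystander.
- caliper: slide caliper, about 200 x 60 mm, lying flat. Bystander.
- gauge_block: upright steel cylinder gauge, 32 mm diameter, 50 mm high; origin under its centre. Bystander.
Things that resemble listed ones, but are neither listed nor needed, are in the scene too. Leave any purple look-alike of the part that bears tray_in alone.

How it is judged:
By the outcome, as a careful person would: the job done as asked, in the order asked, and still so for the second after the job is handed in, with the robot touching nothing.
It also fails if it takes over 59 s, if anything falls off the work surface, if the arm or the gripper's body presses on something with over 40 N, if the wrist force passes 120 N, or if a joint passes its speed limit or range.

## Working session

There is one attempt and no reset: what is moved stays moved. The work goes in short steps, Python scripts to look and compute and a shell command to move; the robot and the scene stay as the last step left them, time stands still between calls to the robot, and variables do not carry over. Pictures are saved under pics/ and viewed, and the job is handed in when it is done.

```bash
ls; mkdir -p pics
python3 - <<'E'
from workcell import bot
import cv2
o=bot.get_obs(); print(o)
print(bot.pinch_z)
for n in("side","top"):
    im,d=bot.camera(n); cv2.imwrite(f"pics/{n}0.png",im)
    import numpy as np; np.save(f"pics/{n}0d.npy",d)
    print(n,bot.get_calibration(n))
E
```

```text
pics
{'clock': 0.0, 'joint_pos': array([-1.18298774e+00,  2.41423985e-01,  3.75281543e-03,  1.33523212e+00,
        9.56518691e-06,  1.57080584e+00]), 'joint_vel': array([-0.00222571,  0.00012638, -0.00064844,  0.00075756,  0.00084946,
       -0.00115045]), 'tau': array([-2.86354325e-04, -3.72315466e+01,  2.52410352e+01,  1.69544492e-02,
        7.97164148e-05,  7.49036406e-07]), 'eef_pos': array([ 0.18884417, -0.46228422,  0.23041839]), 'tool_rot': array([ 8.30105505e-01, -5.57605363e-01, -8.71838810e-04, -5.91388150e-04]), 'ft_force': array([ 0.38973571, -0.11757645,  0.62253352]), 'ft_torque': array([ 0.01872907,  0.06017257, -0.02013677]), 'grip_width': 0.08550203914161204}
0.0187
side {'vfov': 53.71709651758875, 'cx': 326.45697901939354, 'cy': 239.8047499591185, 'R': array([[-0.9934194 , -0.1129907 , -0.01873478],
       [-0.07631341,  0.77497389, -0.6273689 ],
       [ 0.08540582, -0.62181072, -0.7784968 ]]), 't': array([0.56818814, 0.05977489, 1.17448151])}
top {'vfov': 42.98171999312094, 'cx': 321.18466280150676, 'cy': 239.4826989692548, 'R': array([[-0.00265917, -0.99997376,  0.00673851],
       [-0.99822927,  0.00225397, -0.05944107],
       [ 0.05942432, -0.00688464, -0.99820907]]), 't': array([0.00183372, 0.55589298, 1.81695585])}
```

View pics/side0.png

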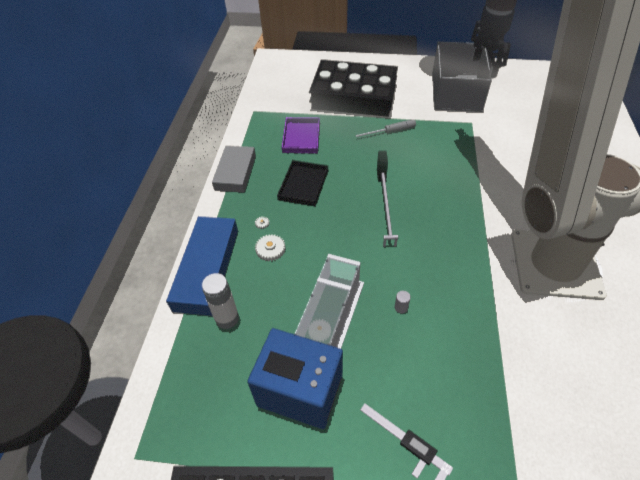

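View pics/top0.png

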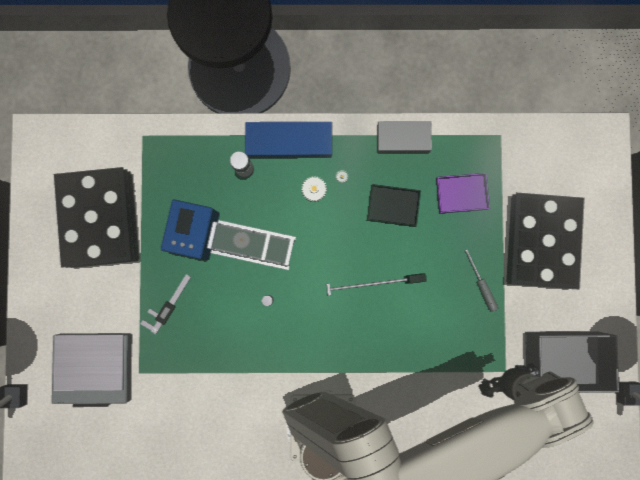

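```bash
cat > h.py <<'E'
import numpy as np,cv2
from workcell import bot
C={n:bot.get_calibration(n) for n in("side","top")}
def f(n): return 240/np.tan(np.radians(C[n]["vfov"])/2)
def proj(n,X):
    c=C[n]; p=np.asarray(c["R"])@np.asarray(X,float)+c["t"]; return np.array([c["cx"]+f(n)*p[0]/p[2],c["cy"]+f(n)*p[1]/p[2]])
def ray(n,u,v):
    c=C[n]; R=np.asarray(c["R"]); d=R.T@np.array([(u-c["cx"])/f(n),(v-c["cy"])/f(n),1]); return -R.T@c["t"],d
def plane(n,u,v,z):
    o,d=ray(n,u,v); return o+d*(z-o[2])/d[2]
def dep(n,u,v,D):
    o,d=ray(n,u,v); return o+d*D
def tri(us,vs,ut,vt):
    o1,d1=ray("side",us,vs); o2,d2=ray("top",ut,vt)
    A=np.stack([d1,-d2],1); s=np.linalg.lstsq(A,o2-o1,rcond=None)[0]
    a,b=o1+d1*s[0],o2+d2*s[1]; return (a+b)/2,np.linalg.norm(a-b)
def crop(im,x0,y0,x1,y1,k,name):
    cv2.imwrite(name,cv2.resize(im[y0:y1,x0:x1],None,fx=k,fy=k,interpolation=cv2.INTER_CUBIC))
E
python3 - <<'E'
from h import *
s=cv2.imread("pics/side0.png");t=cv2.imread("pics/top0.png")
crop(s,240,120,420,400,2,"pics/s_all.png")
a=cv2.resize(t[170:310,150:310],None,fx=5,fy=5,interpolation=cv2.INTER_CUBIC)[:600]; cv2.imwrite("pics/t_ch.png",a[:600,:800])
crop(t,310,165,510,315,4,"pics/t_rk.png")
crop(s,230,225,420,375,4,"pics/s_ch.png")
crop(s,260,110,420,260,4,"pics/s_rk.png")
E
```

```text
(no output)
```

View pics/t_ch.png

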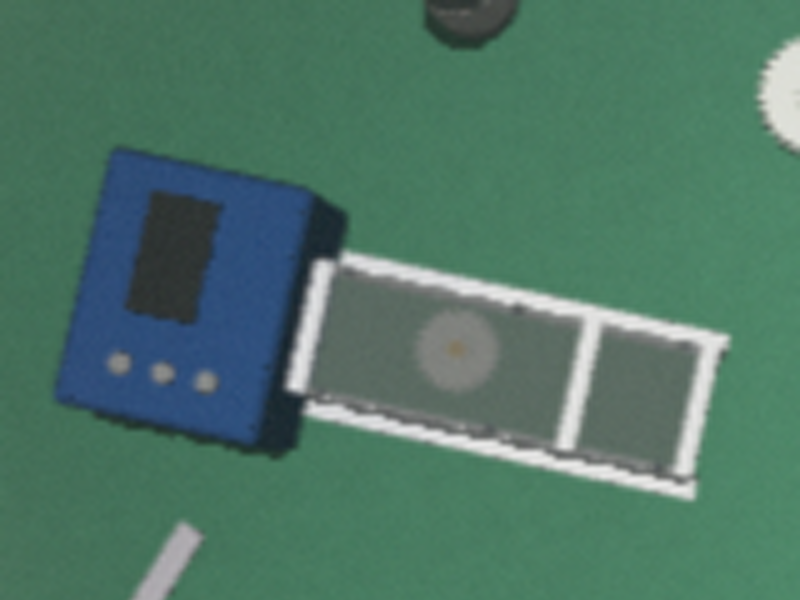

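View pics/t_rk.png

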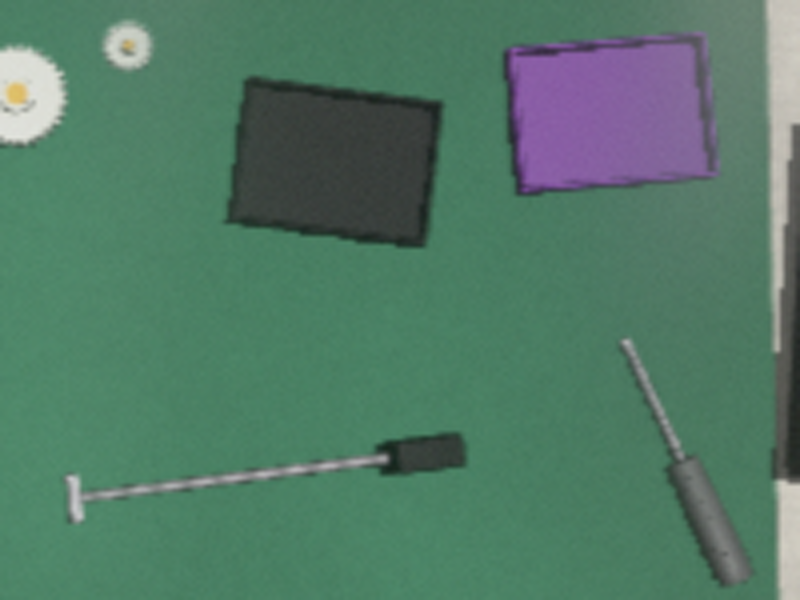

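View pics/s_ch.png

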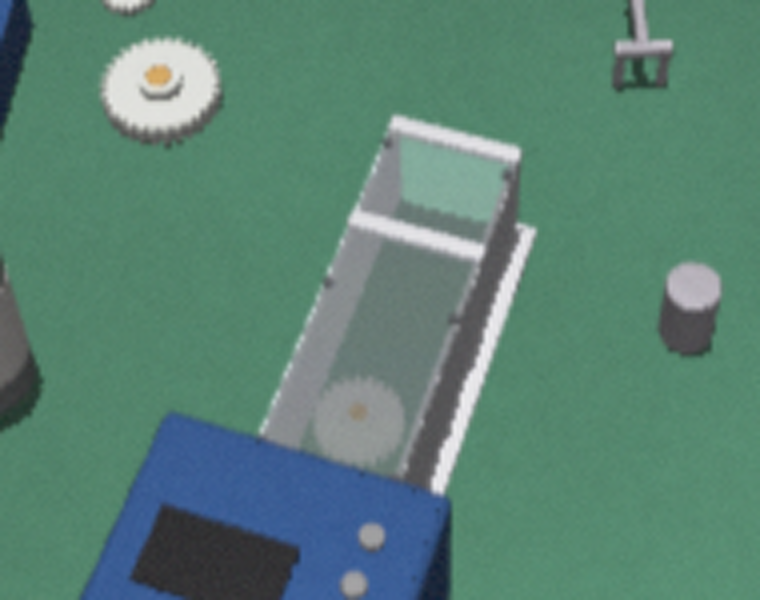

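View pics/s_rk.png

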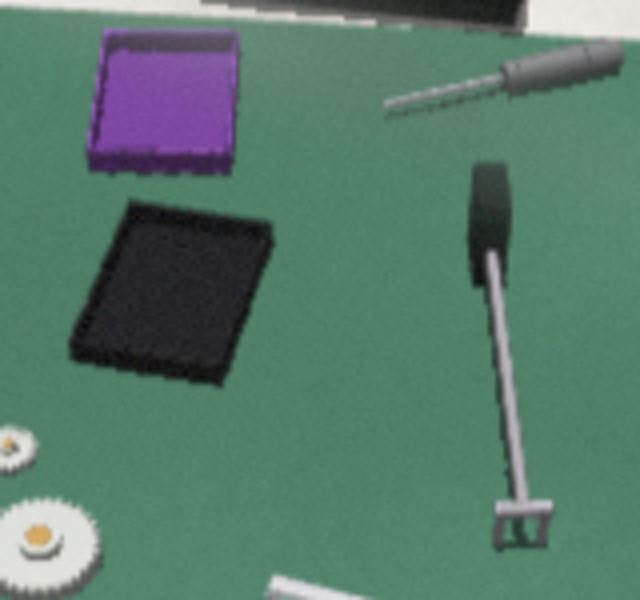

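Run:
```python
from h import *
np.set_printoptions(precision=4,suppress=True)
S=lambda x,y,x0=230,y0=225,k=4:((x+.5)/k-.5+x0,(y+.5)/k-.5+y0)
T=lambda x,y,x0=150,y0=170,k=5:((x+.5)/k-.5+x0,(y+.5)/k-.5+y0)
TR=lambda x,y:T(x,y,310,165,4); SR=lambda x,y:T(x,y,260,110,4)
print("mouthL",[plane("side",*S(392,118),.079),plane("top",*T(727,337),.079)])
print("mouthR",[plane("side",*S(521,150),.079),plane("top",*T(690,480),.079)])
print("strap2L",plane("side",*S(352,213),.079),plane("top",*T(600,316),.079))
print("back",plane("side",*S(262,434),.079),plane("top",*T(338,258),.079),plane("top",*T(300,390),.079))
print("gearhub",tri(*S(358,410),*T(456,349)),plane("side",*S(358,410),.017),plane("top",*T(456,349),.017))
print("rimtop-center", plane("side",*S(358,412),.017))
print("handle top", plane("top",*TR(423,452),.075))
for p in [(383,438),(463,433),(466,465),(386,472)]: print(plane("top",*TR(*p),.075))
print("bar top c", plane("top",*TR(75,498),.038),plane("side",*SR(524,508),.038))
print("bar ends top", plane("top",*TR(72,477),.038),plane("top",*TR(79,521),.038))
print("bar ends side", plane("side",*SR(496,508),.038),plane("side",*SR(553,508),.038))
print("rod",plane("top",*TR(92,497),.034),plane("top",*TR(385,459),.034))
print("handle side top corners",[plane("side",*SR(*p),.075) for p in [(473,163),(507,163)]])
print("tray rim",[plane("top",*TR(*p),.022) for p in [(248,79),(441,101),(424,245),(229,221)]])
print("tray rim side",[plane("side",*SR(*p),.022) for p in [(131,203),(272,224),(222,370),(72,347)]])
print("big",plane("top",*TR(16,94),.024),"thin",plane("top",*TR(128,46),.012))
print("gauge",plane("top",*((266.5,300.5)),.05),"can",plane("top",239,160,.15))
D=np.load("pics/top0d.npy")
for u,v in [(415,279),(328,290),(393,205),(241,240),(314,188),(266,300)]: print(u,v,dep("top",u,v,D[v,u]))
D=np.load("pics/side0d.npy")
for u,v in [(382,158),(390,237),(304,183),(319,327),(269,246),(403,297)]: print(u,v,dep("side",u,v,D[v,u]))
```

```text
mouthL [array([0.558, 0.085, 0.079]), array([0.5596, 0.0769, 0.079 ])]
mouthR [array([0.4815, 0.1006, 0.079 ]), array([0.4766, 0.0984, 0.079 ])]
strap2L [0.573  0.1538 0.079 ] [0.572  0.1507 0.079 ]
back [0.6021 0.2953 0.079 ] [0.6061 0.3031 0.079 ] [0.5293 0.3245 0.079 ]
gearhub (array([0.5587, 0.2423, 0.0152]), np.float64(0.0038286972046408197)) [0.5604 0.2433 0.017 ] [0.5567 0.242  0.017 ]
rimtop-center [0.5603 0.2446 0.017 ]
handle top [ 0.4408 -0.2724  0.075 ]
[ 0.4511 -0.2434  0.075 ]
[ 0.4545 -0.3016  0.075 ]
[ 0.4313 -0.3035  0.075 ]
[ 0.4264 -0.2453  0.075 ]
bar top c [ 0.4074 -0.0203  0.038 ] [ 0.4109 -0.0162  0.038 ]
bar ends top [ 0.4229 -0.0181  0.038 ] [ 0.3905 -0.0232  0.038 ]
bar ends side [ 0.4283 -0.0145  0.038 ] [ 0.3928 -0.018   0.038 ]
rod [ 0.4081 -0.0329  0.034 ] [ 0.4356 -0.2507  0.034 ]
handle side top corners [array([ 0.458 , -0.2977,  0.075 ]), array([ 0.4341, -0.2999,  0.075 ])]
tray rim [array([ 0.7218, -0.1521,  0.022 ]), array([ 0.7048, -0.2976,  0.022 ]), array([ 0.5959, -0.2835,  0.022 ]), array([ 0.6143, -0.137 ,  0.022 ])]
tray rim side [array([ 0.7061, -0.2925,  0.022 ]), array([ 0.5999, -0.2794,  0.022 ]), array([ 0.6175, -0.131 ,  0.022 ]), array([ 0.7234, -0.1427,  0.022 ])]
big [0.7104 0.0229 0.024 ] thin [ 0.7486 -0.0621  0.012 ]
gauge [0.3749 0.1616 0.05  ] can [0.772  0.2316 0.15  ]
415 279 [ 0.4369 -0.2702  0.0814]
328 290 [ 0.4049 -0.0191  0.0387]
393 205 [ 0.661  -0.2181  0.0054]
241 240 [0.5508 0.2329 0.0851]
314 188 [0.7119 0.0218 0.0164]
266 300 [0.3767 0.1625 0.0566]
382 158 [ 0.4451 -0.2672  0.0744]
390 237 [ 0.4124 -0.0153  0.0375]
304 183 [ 0.6625 -0.2224  0.0014]
319 327 [0.5545 0.2771 0.0808]
269 246 [0.7138 0.0328 0.024 ]
403 297 [0.3791 0.1669 0.0507]
```

```bash
cat >> h.py <<'E'
from scipy.spatial.transform import Rotation as Ro
def go(pos=None,ang=None):
    """print: remaining turn about tool z (units) and shift in tool axes after that turn (units of 25mm)"""
    o=bot.get_obs(); R=Ro.from_quat(o["tool_rot"]); x=R.as_matrix()[:,0]
    a=np.degrees(np.arctan2(x[1],x[0])); m=R.as_matrix()
    print("t",round(o["clock"],2),"pos",np.round(o["eef_pos"],4),"xang",round(a,2),"zax",np.round(m[:,2],3),"w",round(o["grip_width"],4),"F",np.round(o["ft_force"],1),"j",np.round(o["joint_pos"],2))
    if ang is None: ang=a
    d=(ang-a+180)%360-180
    print("turn wz total",round(-d/180,4))
    if pos is not None:
        t=np.radians(a+d); X=np.array([np.cos(t),np.sin(t),0]); Z=np.array([0,0,-1.]); Y=np.cross(Z,X)
        e=np.asarray(pos)-o["eef_pos"]; print("shift units x,y,z",np.round([e@X/.025,e@Y/.025,e@Z/.025],3))
E
python3 -m inch '[[0,0,0,0,0,-0.047,-1],[0,0,0,0,0,-0.047,-1],[0,0,0,0,0,-0.047,-1],[0,0,0,0,0,-0.047,-1],[0,0,0,0,0,-0.047,-1],[0,0,0,0,0,-0.047,-1],[0,0,0,0,0,-0.047,-1],[0,0,0,0,0,-0.047,-1]]'
python3 -c "
from h import *
go((.442,-.273,.12),7.3)"
```

```text
clock: 0.9
eef_pos: [0.1889, -0.4625, 0.2308]
tool_rot: [1.0, 0.002, -0.0, -0.001]
ft_force: [-0.0, -0.4, 1.4]
grip_width: 0.0854
t 0.9 pos [ 0.1889 -0.4625  0.2308] xang 0.25 zax [-0.001  0.001 -1.   ] w 0.0854 F [-0.  -0.4  1.4] j [-1.18  0.24  0.    1.34 -0.    0.38]
turn wz total -0.0392
shift units x,y,z [11.005 -6.233  4.431]
```

```bash
python3 -m inch '[[0.9,-0.5,0,0,0,-0.039,-1],[1,-0.6,0,0,0,0,-1],[1,-0.6,0,0,0,0,-1],[1,-0.6,0,0,0,0,-1],[1,-0.6,0,0,0,0,-1],[1,-0.6,0,0,0,0,-1],[1,-0.6,0.5,0,0,0,-1],[1,-0.6,0.5,0,0,0,-1]]'
python3 -c "
from h import *
go((.442,-.273,.12),7.3)"
```

```text
clock: 1.7
eef_pos: [0.3735, -0.3243, 0.206]
tool_rot: [0.998, 0.06, 0.0, 0.0]
ft_force: [0.1, -0.3, -0.8]
grip_width: 0.0856
t 1.7 pos [ 0.3735 -0.3243  0.206 ] xang 6.92 zax [ 0. -0. -1.] w 0.0856 F [ 0.1 -0.3 -0.8] j [-0.71  0.24 -0.06  1.27 -0.    0.74]
turn wz total -0.0021
shift units x,y,z [ 2.977 -1.687  3.439]
```

```bash
python3 -m inch '[[0.8,-0.5,0.6,0,0,-0.002,-1],[0.8,-0.5,0.6,0,0,0,-1],[0.8,-0.4,0.6,0,0,0,-1],[0.5,-0.3,0.6,0,0,0,-1],[0,0,0.6,0,0,0,-1],[0,0,0.4,0,0,0,-1],[0,0,0,0,0,0,-1],[0,0,0,0,0,0,-1]]'
python3 -c "
from h import *
go((.442,-.273,.033),7.3)
for n in('side','top'):
  im,d=bot.camera(n); cv2.imwrite(f'pics/{n}1.png',im)
s=cv2.imread('pics/side1.png');t=cv2.imread('pics/top1.png')
a=cv2.resize(s[80:230,300:480],None,fx=2.2,fy=3*2.2/3);b=cv2.resize(t[210:350,340:500],None,fx=2.5,fy=2.5)
h=min(len(a),len(b));cv2.imwrite('pics/c1.png',np.hstack([a[:h],b[:h]]))
"
```

```text
clock: 2.5
eef_pos: [0.439, -0.2741, 0.1214]
tool_rot: [0.998, 0.063, -0.0, -0.0]
ft_force: [-0.6, 0.2, -0.5]
grip_width: 0.0852
t 2.5 pos [ 0.439  -0.2741  0.1214] xang 7.24 zax [-0.  0. -1.] w 0.0852 F [-0.6  0.2 -0.5] j [-0.56  0.35 -0.14  1.08 -0.    0.89]
turn wz total -0.0003
shift units x,y,z [ 0.124 -0.029  3.536]
```

View pics/c1.png

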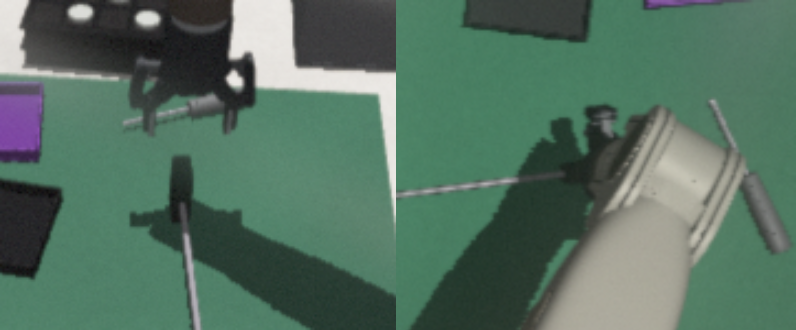

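The gripper straddles the black handle (side crop: handle at (181,180), fingers at (150,125) and (230,125)). I'll descend and grip.

```bash
python3 -m inch '[[0.1,0,0.6,0,0,0,-1],[0,0,0.6,0,0,0,-1],[0,0,0.6,0,0,0,-1],[0,0,0.6,0,0,0,-1],[0,0,0.6,0,0,0,-1],[0,0,0.5,0,0,0,-1],[0,0,0,0,0,0,-1],[0,0,0,0,0,0,0]]'
python3 -m inch '[[0,0,0,0,0,0,1],[0,0,0,0,0,0,1],[0,0,0,0,0,0,1],[0,0,0,0,0,0,1],[0,0,0,0,0,0,1],[0,0,0,0,0,0,1],[0,0,0,0,0,0,1],[0,0,0,0,0,0,1]]'
python3 -c "
from h import *
go((.442,-.273,.08),-12)"
```

```text
clock: 3.4
eef_pos: [0.442, -0.2738, 0.0342]
tool_rot: [0.998, 0.063, 0.0, 0.0]
ft_force: [0.1, 0.3, 0.1]
grip_width: 0.0729
clock: 4.2
eef_pos: [0.4421, -0.2738, 0.0344]
tool_rot: [0.998, 0.063, 0.0, 0.0]
ft_force: [-1.3, 0.3, 5.9]
grip_width: 0.0234
t 4.2 pos [ 0.4421 -0.2738  0.0344] xang 7.28 zax [ 0.001 -0.001 -1.   ] w 0.0234 F [-1.3  0.3  5.9] j [-0.55  0.45 -0.25  0.87 -0.    0.89]
turn wz total 0.1071
shift units x,y,z [-0.012 -0.029 -1.825]
```

```bash
python3 -m inch '[[0,0,-0.25,0,0,0,1],[0,0,-0.25,0,0,0,1],[0,0,-0.25,0,0,0.02,1],[0,0,-0.25,0,0,0.02,1],[0,0,0,0,0,0.02,1],[0,0,0,0,0,0.02,1],[0,0,0,0,0,0.02,1],[0,0,0,0,0,0.007,1]]'
python3 -c "
from h import *
go((.442,-.273,.06),-12)
for n in('side','top'):
  im,d=bot.camera(n); cv2.imwrite(f'pics/{n}2.png',im); np.save(f'pics/{n}2d.npy',d)
s=cv2.imread('pics/side2.png');t=cv2.imread('pics/top2.png')
crop(s,250,170,430,360,3,'pics/s2.png');crop(t,200,200,400,320,4,'pics/t2.png')
"
```

```text
clock: 5.0
eef_pos: [0.4416, -0.2734, 0.0587]
tool_rot: [0.994, -0.105, -0.0, -0.0]
ft_force: [-0.6, -0.8, -2.3]
grip_width: 0.0232
t 5.0 pos [ 0.4416 -0.2734  0.0587] xang -12.04 zax [-0.001  0.    -1.   ] w 0.0232 F [-0.6 -0.8 -2.3] j [-0.55  0.42 -0.22  0.93  0.    1.23]
turn wz total -0.0002
shift units x,y,z [ 0.014 -0.02  -0.05 ]
```

View pics/s2.png

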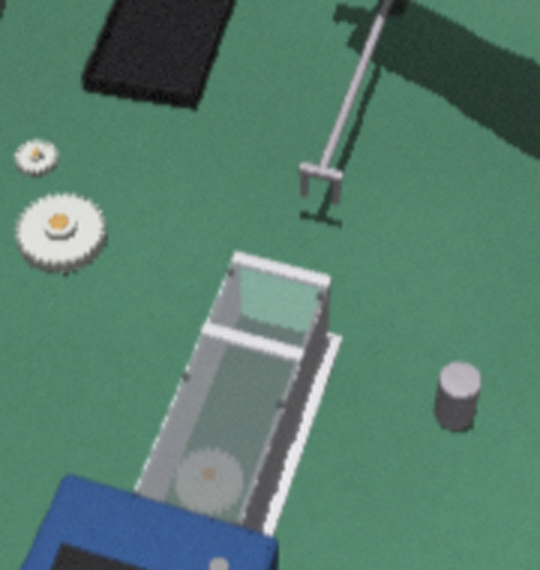

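View pics/t2.png

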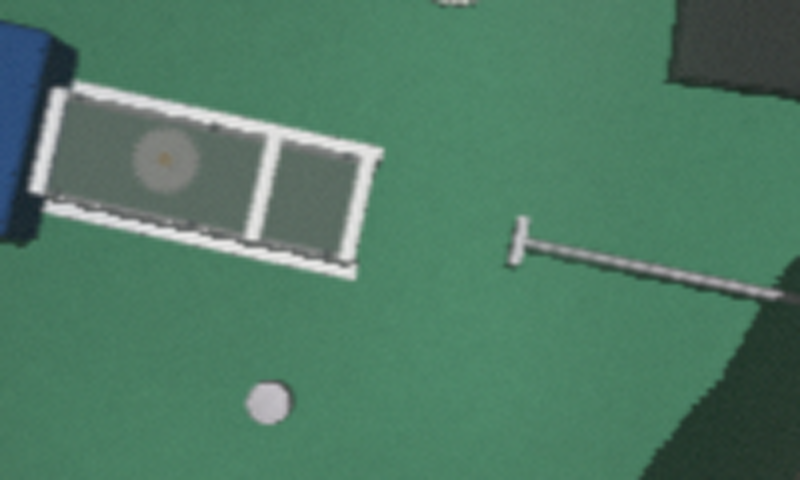

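Run:
```python
from h import *
np.set_printoptions(precision=4,suppress=True)
T=lambda x,y,x0=200,y0=200,k=4:((x+.5)/k-.5+x0,(y+.5)/k-.5+y0)
S=lambda x,y:T(x,y,250,170,3)
t=np.radians(12);d=np.array([np.sin(t),np.cos(t)]);xx=np.array([np.cos(t),-np.sin(t)])
mt=(plane("top",*T(383,150),.079)+plane("top",*T(345,263),.079))/2
ms=(plane("side",*S(236,255),.079)+plane("side",*S(330,277),.079))/2
bt=plane("top",*T(519,241),.0625); bs=plane("side",*S(321,171),.0625)
print("tri bar",tri(*S(321,171),*T(519,241)))
gt=plane("top",*T(165,159),.017); gs=plane("side",*S(208,472),.017)
hnd=np.array([.4416,-.2734]); ex=hnd+.26*d
print("mouth",mt,ms,"bar",bt,bs,"expected tip",ex,"gear",gt,gs)
for nm,m,b,g in(("top",mt,bt,gt),("side",ms,bs,gs)):
    f_=lambda p:np.array([(p-m)[:2]@xx,(p-m)[:2]@d]); print(nm,"bar rel",f_(b),"gear rel",f_(g))
```

```text
tri bar (array([ 0.4954, -0.0231,  0.0586]), np.float64(0.003973967181368092))
mouth [0.5182 0.0896 0.079 ] [0.5191 0.0933 0.079 ] bar [ 0.4933 -0.023   0.0625] [ 0.4973 -0.0198  0.0625] expected tip [ 0.4957 -0.0191] gear [0.5567 0.2418 0.017 ] [0.5607 0.243  0.017 ]
top bar rel [-0.001  -0.1154] gear rel [0.006  0.1568]
side bar rel [ 0.0021 -0.1152] gear rel [0.0096 0.1551]
```

```bash
python3 -m inch '[[0.1,-0.4,-0.12,0,0,0,1],[0.1,-0.6,0,0,0,0,1],[0,-0.6,0,0,0,0,1],[0,-0.6,0,0,0,0,1],[0,-0.6,0,0,0,0,1],[0,-0.6,0,0,0,0,1],[0,-0.6,0,0,0,0,1],[0,-0.4,0,0,0,0,1]]'
python3 -c "
from h import *
go()
for n in('side','top'):
  im,d=bot.camera(n); cv2.imwrite(f'pics/{n}3.png',im); np.save(f'pics/{n}3d.npy',d)
s=cv2.imread('pics/side3.png');t=cv2.imread('pics/top3.png')
a=cv2.resize(s[200:350,270:400],None,fx=3,fy=3,interpolation=cv2.INTER_CUBIC);b=cv2.resize(t[200:300,200:340],None,fx=2.8,fy=2.8,interpolation=cv2.INTER_CUBIC)
b=np.vstack([b,np.zeros((450-len(b),b.shape[1],3),np.uint8)]);cv2.imwrite('pics/c3.png',np.hstack([a,b]))
"
```

```text
clock: 5.9
eef_pos: [0.4697, -0.1653, 0.0618]
tool_rot: [0.995, -0.104, -0.0, -0.0]
ft_force: [0.4, 0.8, -2.3]
grip_width: 0.0233
t 5.9 pos [ 0.4697 -0.1653  0.0618] xang -11.91 zax [-0.  0. -1.] w 0.0233 F [ 0.4  0.8 -2.3] j [-0.34  0.38 -0.28  0.92  0.    1.44]
turn wz total -0.0
```

View pics/c3.png

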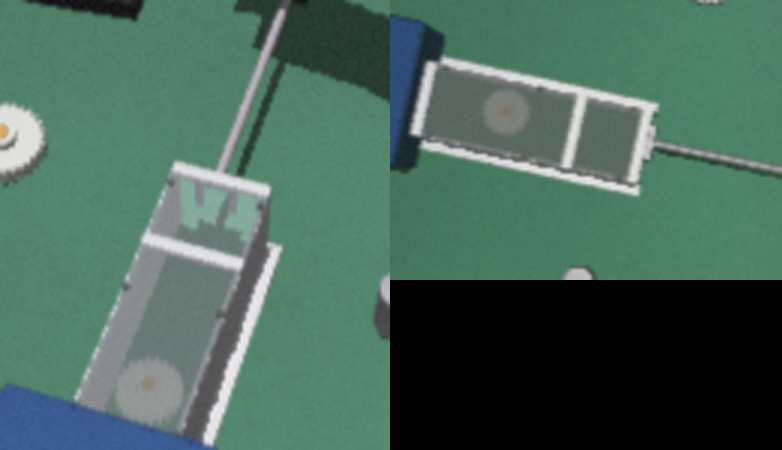

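The bar sits at the mouth (top crop (649,142)), centred between the walls at (657,105) and (635,190), and clear under the cover. I'll continue inward.

```bash
python3 -m inch '[[0,-0.4,0,0,0,0,1],[0,-0.5,0,0,0,0,1],[0,-0.5,0,0,0,0,1],[0,-0.5,0,0,0,0,1],[0,-0.5,0,0,0,0,1],[0,-0.5,0,0,0,0,1],[0,-0.5,0,0,0,0,1],[0,-0.3,0,0,0,0,1]]'
python3 -c "
from h import *
go()
for n in('side','top'):
  im,d=bot.camera(n); cv2.imwrite(f'pics/{n}4.png',im); np.save(f'pics/{n}4d.npy',d)
s=cv2.imread('pics/side4.png');t=cv2.imread('pics/top4.png')
a=cv2.resize(s[200:350,270:400],None,fx=3,fy=3,interpolation=cv2.INTER_CUBIC);b=cv2.resize(t[200:300,200:340],None,fx=2.8,fy=2.8,interpolation=cv2.INTER_CUBIC)
b=np.vstack([b,np.zeros((450-len(b),b.shape[1],3),np.uint8)]);cv2.imwrite('pics/c4.png',np.hstack([a,b]))
"
```

```text
clock: 6.8
eef_pos: [0.489, -0.0751, 0.0618]
tool_rot: [0.995, -0.104, 0.0, -0.0]
ft_force: [0.8, 1.3, -2.6]
grip_width: 0.0234
t 6.8 pos [ 0.489  -0.0751  0.0618] xang -11.92 zax [ 0.  0. -1.] w 0.0234 F [ 0.8  1.3 -2.6] j [-0.15  0.37 -0.28  0.91  0.    1.63]
turn wz total -0.0
```

View pics/c4.png

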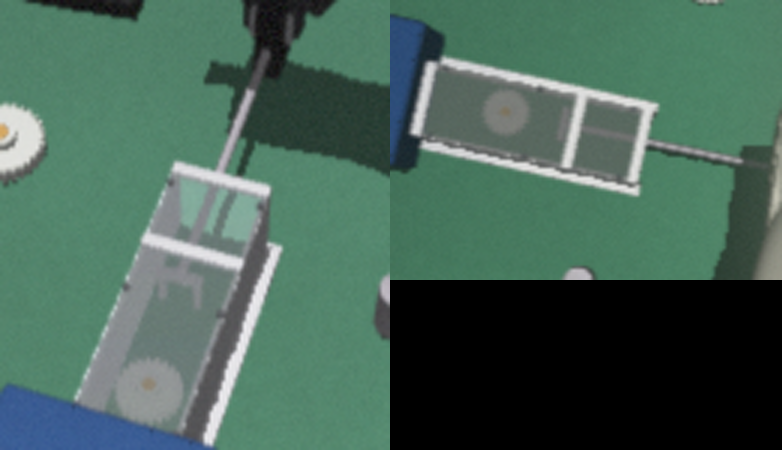

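The bar is at (564,124) in the top crop and on line with the gear at (506,111), so there is no contact. On to behind the gear.

```bash
python3 -m inch '[[0,-0.5,0,0,0,0,1],[0,-0.6,0,0,0,0,1],[0,-0.6,0,0,0,0,1],[0,-0.6,0,0,0,0,1],[0,-0.6,0,0,0,0,1],[0,-0.6,0,0,0,0,1],[0,-0.5,0,0,0,0,1],[0,-0.2,0,0,0,0,1]]'
python3 -c "
from h import *
go()
for n in('side','top'):
  im,d=bot.camera(n); cv2.imwrite(f'pics/{n}5.png',im); np.save(f'pics/{n}5d.npy',d)
s=cv2.imread('pics/side5.png');t=cv2.imread('pics/top5.png')
a=cv2.resize(s[240:340,280:370],None,fx=4.5,fy=4.5,interpolation=cv2.INTER_CUBIC);b=cv2.resize(t[210:280,200:300],None,fx=3.9,fy=3.9,interpolation=cv2.INTER_CUBIC)
b=np.vstack([b,np.zeros((450-len(b),b.shape[1],3),np.uint8)]);cv2.imwrite('pics/c5.png',np.hstack([a,b]))
"
```

```text
clock: 7.7
eef_pos: [0.5108, 0.0277, 0.0618]
tool_rot: [0.995, -0.104, 0.0, -0.0]
ft_force: [-0.0, 0.2, -2.3]
grip_width: 0.0235
t 7.7 pos [0.5108 0.0277 0.0618] xang -11.89 zax [ 0.  0. -1.] w 0.0235 F [-0.   0.2 -2.3] j [ 0.05  0.4  -0.24  0.93  0.    1.83]
turn wz total -0.0
```

View pics/c5.png

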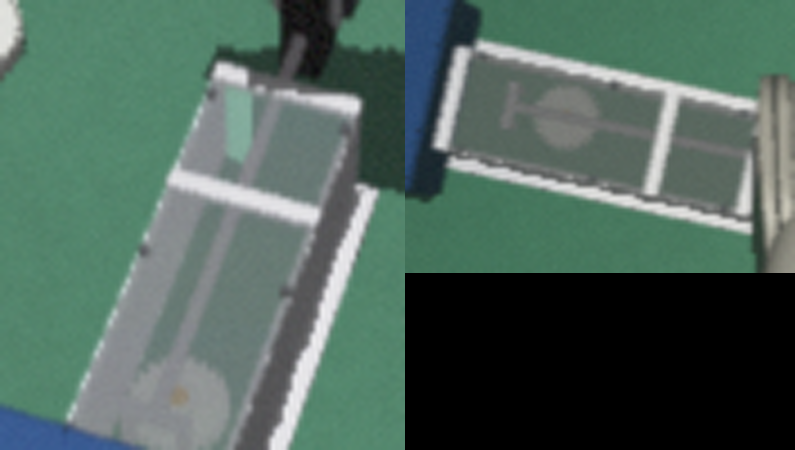

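The bar (512,104) is about 36 mm past the gear (567,118) after allowing for parallax, with clear space before the end wall. I'll lower it.

```bash
python3 -m inch '[[0,0,0.15,0,0,0,1],[0,0,0.2,0,0,0,1],[0,0,0.2,0,0,0,1],[0,0,0.15,0,0,0,1],[0,0,0.1,0,0,0,1],[0,0,0.1,0,0,0,1],[0,0,0.06,0,0,0,1],[0,0,0.04,0,0,0,1]]'
python3 -c "
from h import *
go()
for n in('side','top'):
  im,d=bot.camera(n); cv2.imwrite(f'pics/{n}6.png',im); np.save(f'pics/{n}6d.npy',d)
s=cv2.imread('pics/side6.png');t=cv2.imread('pics/top6.png')
a=cv2.resize(s[240:340,280:370],None,fx=4.5,fy=4.5,interpolation=cv2.INTER_CUBIC);b=cv2.resize(t[210:280,200:300],None,fx=3.9,fy=3.9,interpolation=cv2.INTER_CUBIC)
b=np.vstack([b,np.zeros((450-len(b),b.shape[1],3),np.uint8)]);cv2.imwrite('pics/c6.png',np.hstack([a,b]))
"
```

```text
clock: 8.6
eef_pos: [0.5105, 0.0262, 0.0367]
tool_rot: [0.995, -0.104, 0.0, 0.0]
ft_force: [-0.8, 1.3, -1.7]
grip_width: 0.0232
t 8.6 pos [0.5105 0.0262 0.0367] xang -11.98 zax [ 0. -0. -1.] w 0.0232 F [-0.8  1.3 -1.7] j [ 0.05  0.43 -0.27  0.87 -0.    1.83]
turn wz total -0.0
```

View pics/c6.png

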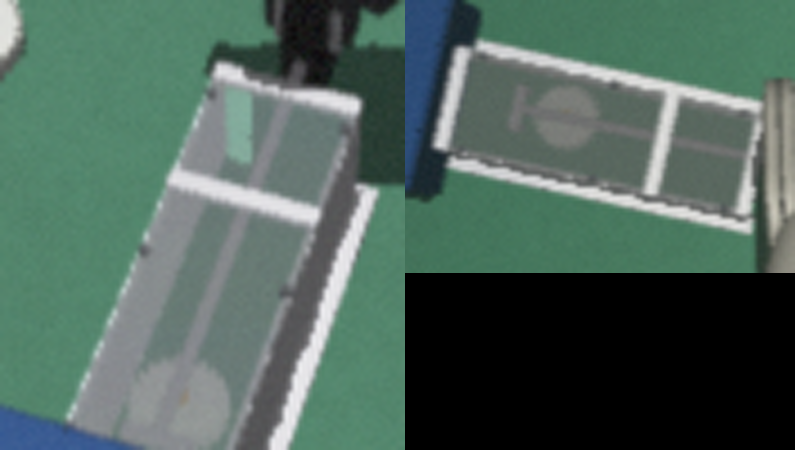

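```bash
python3 -m inch '[[0,0.2,0,0,0,0,1],[0,0.3,0,0,0,0,1],[0,0.35,0,0,0,0,1],[0,0.35,0,0,0,0,1],[0,0.35,0,0,0,0,1],[0,0.35,0,0,0,0,1],[0,0.35,0,0,0,0,1],[0,0.35,0,0,0,0,1]]'
python3 -c "
from h import *
go()
for n in('side','top'):
  im,d=bot.camera(n); cv2.imwrite(f'pics/{n}7.png',im); np.save(f'pics/{n}7d.npy',d)
s=cv2.imread('pics/side7.png');t=cv2.imread('pics/top7.png')
a=cv2.resize(s[240:340,280:370],None,fx=4.5,fy=4.5,interpolation=cv2.INTER_CUBIC);b=cv2.resize(t[210:280,200:300],None,fx=3.9,fy=3.9,interpolation=cv2.INTER_CUBIC)
b=np.vstack([b,np.zeros((450-len(b),b.shape[1],3),np.uint8)]);cv2.imwrite('pics/c7.png',np.hstack([a,b]))
"
```

```text
clock: 9.5
eef_pos: [0.4969, -0.0382, 0.0368]
tool_rot: [0.995, -0.104, 0.0, -0.0]
ft_force: [0.2, -0.3, -1.6]
grip_width: 0.0235
t 9.5 pos [ 0.4969 -0.0382  0.0368] xang -11.99 zax [ 0.  0. -1.] w 0.0235 F [ 0.2 -0.3 -1.6] j [-0.08  0.41 -0.3   0.85  0.    1.7 ]
turn wz total -0.0
```

View pics/c7.png

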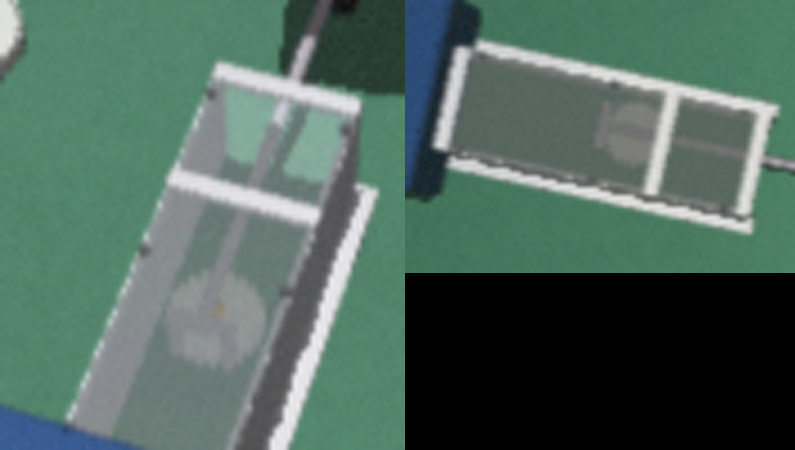

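The rake is dragging the gear, now at (632,135) in the top crop. I'll keep pulling.

```bash
python3 -m inch '[[0,0.35,0,0,0,0,1],[0,0.4,0,0,0,0,1],[0,0.4,0,0,0,0,1],[0,0.4,0,0,0,0,1],[0,0.4,0,0,0,0,1],[0,0.4,0,0,0,0,1],[0,0.4,0,0,0,0,1],[0,0.4,0,0,0,0,1]]'
python3 -c "
from h import *
go()
for n in('side','top'):
  im,d=bot.camera(n); cv2.imwrite(f'pics/{n}8.png',im); np.save(f'pics/{n}8d.npy',d)
s=cv2.imread('pics/side8.png');t=cv2.imread('pics/top8.png')
a=cv2.resize(s[220:320,280:380],None,fx=4,fy=4,interpolation=cv2.INTER_CUBIC);b=cv2.resize(t[210:300,220:320],None,fx=3.9,fy=3.9,interpolation=cv2.INTER_CUBIC)
b=np.vstack([b,np.zeros((400-len(b),b.shape[1],3),np.uint8)]);cv2.imwrite('pics/c8.png',np.hstack([a,b]))
"
```

```text
clock: 10.4
eef_pos: [0.4805, -0.1153, 0.0368]
tool_rot: [0.995, -0.104, 0.0, -0.0]
ft_force: [-0.1, 0.4, -1.5]
grip_width: 0.0231
t 10.4 pos [ 0.4805 -0.1153  0.0368] xang -11.99 zax [ 0.  0. -1.] w 0.0231 F [-0.1  0.4 -1.5] j [-0.24  0.41 -0.31  0.85  0.    1.54]
turn wz total -0.0
```

View pics/c8.png

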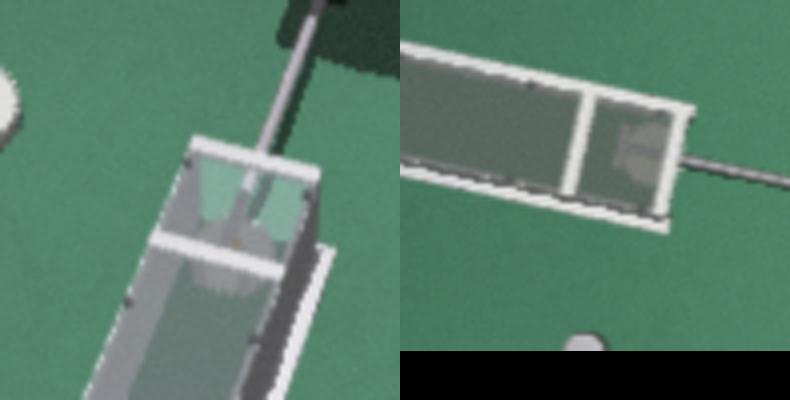

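```bash
python3 -m inch '[[0,0.35,0,0,0,0,1],[0,0.4,0,0,0,0,1],[0,0.4,0,0,0,0,1],[0,0.4,0,0,0,0,1],[0,0.4,0,0,0,0,1],[0,0.4,0,0,0,0,1],[0,0.4,0,0,0,0,1],[0,0.4,0,0,0,0,1]]'
python3 -m inch '[[0,0.4,0,0,0,0,1],[0,0.4,0,0,0,0,1],[0,0.4,0,0,0,0,1],[0,0.35,0,0,0,0,1],[0,0.3,0,0,0,0,1],[0,0.2,0,0,0,0,1],[0,0.1,0,0,0,0,1],[0,0,0,0,0,0,1]]'
python3 -c "
from h import *
go()
for n in('side','top'):
  im,d=bot.camera(n); cv2.imwrite(f'pics/{n}9.png',im); np.save(f'pics/{n}9d.npy',d)
s=cv2.imread('pics/side9.png');t=cv2.imread('pics/top9.png')
a=cv2.resize(s[170:290,300:430],None,fx=3,fy=3,interpolation=cv2.INTER_CUBIC);b=cv2.resize(t[200:320,260:400],None,fx=3,fy=3,interpolation=cv2.INTER_CUBIC)
cv2.imwrite('pics/c9.png',np.hstack([a,b]))
"
```

```text
clock: 11.3
eef_pos: [0.4641, -0.1923, 0.0368]
tool_rot: [0.995, -0.104, 0.0, -0.0]
ft_force: [0.3, 1.2, -1.8]
grip_width: 0.0234
clock: 12.1
eef_pos: [0.4531, -0.2443, 0.0368]
tool_rot: [0.995, -0.105, -0.0, 0.0]
ft_force: [-0.1, 0.4, -1.9]
grip_width: 0.0232
t 12.1 pos [ 0.4531 -0.2443  0.0368] xang -12.0 zax [-0. -0. -1.] w 0.0232 F [-0.1  0.4 -1.9] j [-0.49  0.44 -0.26  0.87 -0.    1.29]
turn wz total -0.0
```

View pics/c9.png

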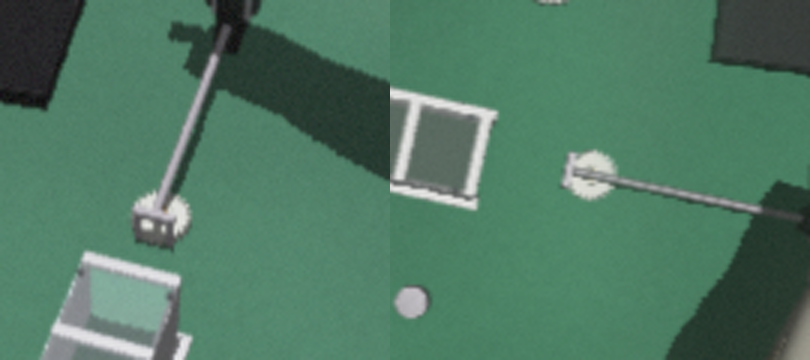

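The gear is fully out (top crop (590,175), mouth edge at (490,115)) and the prongs are still behind it. I'll nudge the rake off the rim, lift it over and lay it nearer the robot.

```bash
python3 -m inch '[[0,-0.2,0,0,0,0,1],[0,-0.1,-0.2,0,0,0,1],[0,0,-0.4,0,0,0,1],[0,0,-0.5,0,0,0,1],[0,0,-0.4,0,0,0,1],[-0.2,0,0,0,0,0,1],[-0.4,0,0,0,0,0,1],[-0.5,0,0,0,0,0,1]]'
python3 -m inch '[[-0.6,0.2,0,0,0,0,1],[-0.6,0.4,0,0,0,0,1],[-0.6,0.5,0,0,0,0,1],[-0.5,0.5,0,0,0,0,1],[-0.4,0.5,0,0,0,0,1],[-0.2,0.3,0,0,0,0,1],[0,0.1,0,0,0,0,1],[0,0,0,0,0,0,1]]'
python3 -c "
from h import *
go((.342,-.285,.0347))
for n in('side','top'):
  im,d=bot.camera(n); cv2.imwrite(f'pics/{n}10.png',im); np.save(f'pics/{n}10d.npy',d)
s=cv2.imread('pics/side10.png');t=cv2.imread('pics/top10.png')
a=cv2.resize(s[130:290,300:460],None,fx=2.5,fy=2.5,interpolation=cv2.INTER_CUBIC);b=cv2.resize(t[200:360,260:420],None,fx=2.5,fy=2.5,interpolation=cv2.INTER_CUBIC)
cv2.imwrite('pics/c10.png',np.hstack([a,b]))
"
```

```text
clock: 13.0
eef_pos: [0.4266, -0.2305, 0.0739]
tool_rot: [0.995, -0.104, -0.001, -0.0]
ft_force: [0.0, 0.3, -2.9]
grip_width: 0.0234
clock: 13.8
eef_pos: [0.3439, -0.2772, 0.0742]
tool_rot: [0.995, -0.105, 0.0, -0.0]
ft_force: [0.6, 0.2, -2.6]
grip_width: 0.0234
t 13.8 pos [ 0.3439 -0.2772  0.0742] xang -12.02 zax [ 0.  0. -1.] w 0.0234 F [ 0.6  0.2 -2.6] j [-0.68  0.27 -0.4   0.9   0.    1.1 ]
turn wz total -0.0
shift units x,y,z [-0.008  0.323  1.58 ]
```

View pics/c10.png

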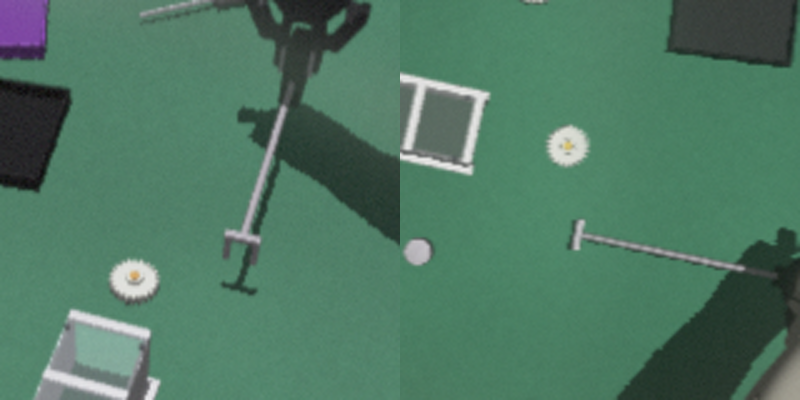

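The gear stands free at (568,146) and the rake hangs clear of it. I'll lower the rake.

```bash
python3 -m inch '[[0,0.15,0.3,0,0,0,1],[0,0.15,0.4,0,0,0,1],[0,0,0.35,0,0,0,1],[0,0,0.25,0,0,0,1],[0,0,0.15,0,0,0,1],[0,0,0.07,0,0,0,1],[0,0,0.04,0,0,0,1],[0,0,0,0,0,0,1]]'
python3 -c "
from h import *
go((.342,-.285,.0344))"
```

```text
clock: 14.7
eef_pos: [0.3425, -0.2845, 0.0354]
tool_rot: [0.995, -0.104, 0.0, 0.0]
ft_force: [-0.4, -0.5, -1.9]
grip_width: 0.0234
t 14.7 pos [ 0.3425 -0.2845  0.0354] xang -11.98 zax [ 0. -0. -1.] w 0.0234 F [-0.4 -0.5 -1.9] j [-0.69  0.33 -0.44  0.8   0.    1.09]
turn wz total -0.0
shift units x,y,z [-0.015  0.025  0.04 ]
```

```bash
python3 -m inch '[[0,0,0.03,0,0,0,1],[0,0,0.02,0,0,0,1],[0,0,0,0,0,0,1],[0,0,0,0,0,0,0.5],[0,0,0,0,0,0,0],[0,0,0,0,0,0,-1],[0,0,0,0,0,0,-1],[0,0,0,0,0,0,-1]]'
python3 -c "
from h import *
go((.342,-.285,.13))"
```

```text
clock: 15.5
eef_pos: [0.3424, -0.2844, 0.0341]
tool_rot: [0.995, -0.104, 0.0, 0.0]
ft_force: [0.2, 0.4, -0.0]
grip_width: 0.0796
t 15.5 pos [ 0.3424 -0.2844  0.0341] xang -11.98 zax [ 0. -0. -1.] w 0.0796 F [ 0.2  0.4 -0. ] j [-0.69  0.33 -0.45  0.8  -0.    1.09]
turn wz total -0.0
shift units x,y,z [-0.011  0.025 -3.836]
```

```bash
python3 -m inch '[[0,0,-0.4,0,0,0,-1],[0,0,-0.7,0,0,0,-1],[0,0,-0.8,0,0,0,-1],[0,0,-0.8,0,0,0,-1],[0,0,-0.8,0,0,-0.03,-1],[0,0,-0.6,0,0,-0.047,-1],[0,0,0,0,0,-0.047,-1],[0,0,0,0,0,-0.047,-1]]'
python3 -m inch '[[0,0,0,0,0,-0.047,-1],[0,0,0,0,0,-0.047,-1],[0,0,0,0,0,-0.047,-1],[0,0,0,0,0,-0.047,-1],[0,0,0,0,0,-0.047,-1],[0,0,0,0,0,-0.047,-1],[0,0,0,0,0,-0.047,-1],[0,0,0,0,0,-0.03,-1]]'
python3 -c "
from h import *
go((.497,-.013,.10),83)
for n in('side','top'):
  im,d=bot.camera(n); cv2.imwrite(f'pics/{n}11.png',im); np.save(f'pics/{n}11d.npy',d)
s=cv2.imread('pics/side11.png');t=cv2.imread('pics/top11.png')
a=cv2.resize(s[150:290,300:460],None,fx=2.5,fy=2.5,interpolation=cv2.INTER_CUBIC);b=cv2.resize(t[210:350,280:440],None,fx=2.5,fy=2.5,interpolation=cv2.INTER_CUBIC)
cv2.imwrite('pics/c11.png',np.hstack([a,b]))
# white gear blob
for n,im,(x0,y0,x1,y1) in(('top',t,(300,235,345,280)),('side',s,(325,220,380,275))):
  g=im[y0:y1,x0:x1].astype(int); m=((g.min(2)>150)&(g.max(2)-g.min(2)<60)).astype(np.uint8)
  nb,l,st,ce=cv2.connectedComponentsWithStats(m)
  for i in range(1,nb):
    if st[i,4]>20: c=ce[i]+[x0,y0]; print(n,st[i],c,plane(n,*c,.012))
"
```

```text
clock: 16.3
eef_pos: [0.3429, -0.2848, 0.1381]
tool_rot: [0.986, 0.166, 0.001, 0.001]
ft_force: [0.3, -0.3, 0.1]
grip_width: 0.0855
clock: 17.1
eef_pos: [0.3424, -0.2844, 0.1373]
tool_rot: [0.745, 0.667, 0.0, 0.0]
ft_force: [-0.1, 0.4, -0.7]
grip_width: 0.0852
t 17.1 pos [ 0.3424 -0.2844  0.1373] xang 83.69 zax [ 0.001 -0.    -1.   ] w 0.0852 F [-0.1  0.4 -0.7] j [-0.69  0.2  -0.3   1.07  0.   -0.58]
turn wz total 0.0039
shift units x,y,z [11.53   4.814  1.493]
top [ 19  15  16  17 185] [326.58378378 257.89189189] [ 0.50061745 -0.01566891  0.012     ]
side [ 19  14  19  15 212] [353.14150943 241.16037736] [ 0.50428647 -0.01326881  0.012     ]
side [  2  34  33  12 149] [343.24161074 259.40939597] [0.52426583 0.04722524 0.012     ]
```

View pics/c11.png

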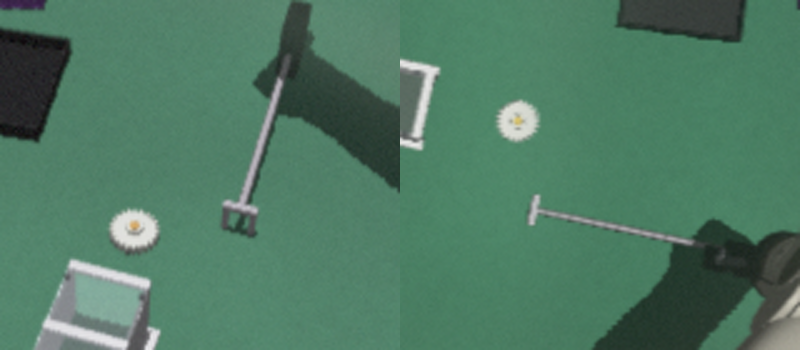

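```bash
python3 -m inch '[[0.7,0.3,0,0,0,0.004,-1],[1,0.4,0,0,0,0,-1],[1,0.4,0,0,0,0,-1],[1,0.4,0,0,0,0,-1],[1,0.4,0,0,0,0,-1],[1,0.5,0,0,0,0,-1],[1,0.5,0,0,0,0,-1],[1,0.5,0,0,0,0,-1]]'
python3 -c "
from h import *
go((.503,-.012,.06),83)"
```

```text
clock: 18.0
eef_pos: [0.4515, -0.1031, 0.1371]
tool_rot: [0.751, 0.66, 0.0, 0.0]
ft_force: [0.2, -0.6, -0.2]
grip_width: 0.0854
t 18.0 pos [ 0.4515 -0.1031  0.1371] xang 82.56 zax [ 0.001 -0.    -1.   ] w 0.0854 F [ 0.2 -0.6 -0.2] j [-0.22  0.23 -0.26  1.08 -0.   -0.09]
turn wz total -0.0024
shift units x,y,z [3.869 1.6   3.084]
```

```bash
python3 -m inch '[[0.9,0.4,0,0,0,-0.002,-1],[0.9,0.4,0,0,0,0,-1],[0.8,0.3,0.3,0,0,0,-1],[0.6,0.3,0.5,0,0,0,-1],[0.3,0.1,0.6,0,0,0,-1],[0,0,0.6,0,0,0,-1],[0,0,0.4,0,0,0,-1],[0,0,0,0,0,0,-1]]'
python3 -c "
from h import *
go((.503,-.012,.001),83)
for n in('side','top'):
  im,d=bot.camera(n); cv2.imwrite(f'pics/{n}12.png',im)
s=cv2.imread('pics/side12.png');t=cv2.imread('pics/top12.png')
a=cv2.resize(s[140:280,310:430],None,fx=3,fy=3,interpolation=cv2.INTER_CUBIC);b=cv2.resize(t[210:350,280:440],None,fx=2.5,fy=3,interpolation=cv2.INTER_CUBIC)
cv2.imwrite('pics/c12.png',np.hstack([a,b]))
"
```

```text
clock: 18.8
eef_pos: [0.4973, -0.022, 0.0748]
tool_rot: [0.749, 0.663, -0.001, -0.001]
ft_force: [-0.1, -0.6, -0.8]
grip_width: 0.0853
t 18.8 pos [ 0.4973 -0.022   0.0748] xang 83.0 zax [-0.004  0.    -1.   ] w 0.0853 F [-0.1 -0.6 -0.8] j [-0.04  0.37 -0.26  0.95 -0.    0.08]
turn wz total 0.0
shift units x,y,z [0.423 0.179 2.951]
```

View pics/c12.png

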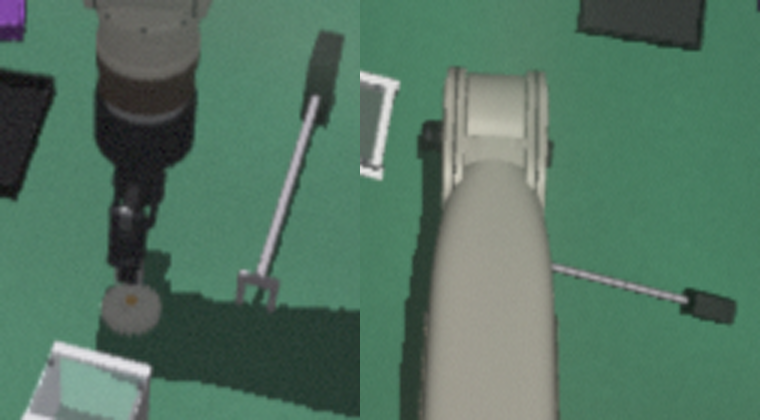

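```bash
python3 -m inch '[[0.2,0.1,0,0,0,0,-1],[0.2,0.1,0.3,0,0,0,-1],[0,0,0.5,0,0,0,-1],[0,0,0.5,0,0,0,-1],[0,0,0.5,0,0,0,-1],[0,0,0.3,0,0,0,-1],[0,0,0.1,0,0,0,-1],[0,0,0,0,0,0,-1]]'
python3 -c "
from h import *
go((.503,-.012,.0015),83)"
```

```text
clock: 19.7
eef_pos: [0.5051, -0.0124, 0.0214]
tool_rot: [0.749, 0.663, -0.0, -0.0]
ft_force: [-0.4, -0.1, 0.0]
grip_width: 0.0853
t 19.7 pos [ 0.5051 -0.0124  0.0214] xang 83.07 zax [-0.  0. -1.] w 0.0853 F [-0.4 -0.1  0. ] j [-0.02  0.45 -0.3   0.83  0.    0.1 ]
turn wz total 0.0004
shift units x,y,z [ 0.007 -0.084  0.796]
```

```bash
python3 -m inch '[[0,-0.08,0.2,0,0,0,-1],[0,0,0.3,0,0,0,-1],[0,0,0.2,0,0,0,-1],[0,0,0.1,0,0,0,-1],[0,0,0,0,0,0,-1],[0,0,0,0,0,0,-0.5],[0,0,0,0,0,0,-0.2],[0,0,0,0,0,0,0]]'
python3 -m inch '[[0,0,0,0,0,0,0.2],[0,0,0,0,0,0,0.5],[0,0,0,0,0,0,1],[0,0,0,0,0,0,1],[0,0,0,0,0,0,1],[0,0,0,0,0,0,1],[0,0,0,0,0,0,1],[0,0,0,0,0,0,1]]'
python3 -c "
from h import *
go((.661,-.212,.05),83)
for n in('side','top'):
  im,d=bot.camera(n); cv2.imwrite(f'pics/{n}13.png',im)
s=cv2.imread('pics/side13.png')
cv2.imwrite('pics/c13.png',cv2.resize(s[160:290,310:430],None,fx=4,fy=4,interpolation=cv2.INTER_CUBIC))
"
```

```text
clock: 20.5
eef_pos: [0.5033, -0.0124, 0.0018]
tool_rot: [0.749, 0.663, 0.0, 0.0]
ft_force: [-0.6, 2.4, 9.9]
grip_width: 0.0446
clock: 21.3
eef_pos: [0.5034, -0.0124, 0.0024]
tool_rot: [0.749, 0.663, 0.0, 0.0]
ft_force: [-1.1, -0.2, 5.5]
grip_width: 0.042
t 21.3 pos [ 0.5034 -0.0124  0.0024] xang 83.06 zax [ 0.001 -0.    -1.   ] w 0.042 F [-1.1 -0.2  5.5] j [-0.02  0.47 -0.32  0.78 -0.    0.1 ]
turn wz total 0.0003
shift units x,y,z [-7.158  7.23  -1.906]
```

View pics/c13.png

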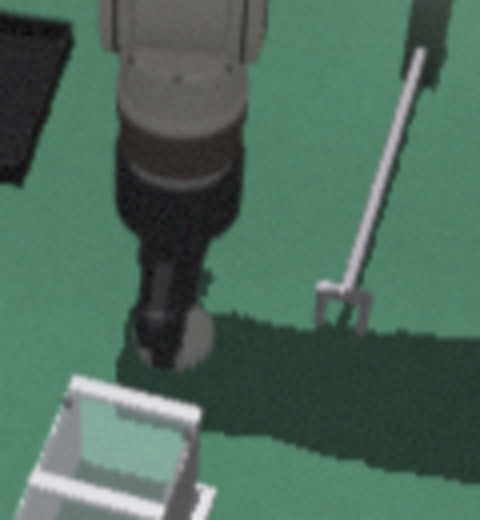

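```bash
python3 -m inch '[[0,0,-0.1,0,0,0,1],[0,0,-0.3,0,0,0,1],[0,0,-0.5,0,0,0,1],[0,0,-0.7,0,0,0,1],[0,0,-0.7,0,0,0,1],[0,0,-0.5,0,0,0,1],[0,0,-0.2,0,0,0,1],[0,0,0,0,0,0,1]]'
python3 -c "
from h import *
go((.661,-.212,.05),83)
print(proj('side',(.5057,.0105,.006)),proj('side',(.5057,.0105,.081)))
for n in('side','top'):
  im,d=bot.camera(n); cv2.imwrite(f'pics/{n}14.png',im)
s=cv2.imread('pics/side14.png')
cv2.imwrite('pics/c14.png',cv2.resize(s[160:290,310:430],None,fx=4.5,fy=4.5,interpolation=cv2.INTER_CUBIC))
"
```

```text
clock: 22.2
eef_pos: [0.5037, -0.0123, 0.0774]
tool_rot: [0.749, 0.663, 0.001, 0.001]
ft_force: [-0.1, 0.1, -0.7]
grip_width: 0.042
t 22.2 pos [ 0.5037 -0.0123  0.0774] xang 83.06 zax [ 0.002 -0.    -1.   ] w 0.042 F [-0.1  0.1 -0.7] j [-0.02  0.37 -0.24  0.96  0.    0.1 ]
turn wz total 0.0003
shift units x,y,z [-7.16   7.219  1.096]
[351.8000281  249.84351259] [352.5088688  230.93126974]
```

View pics/c14.png

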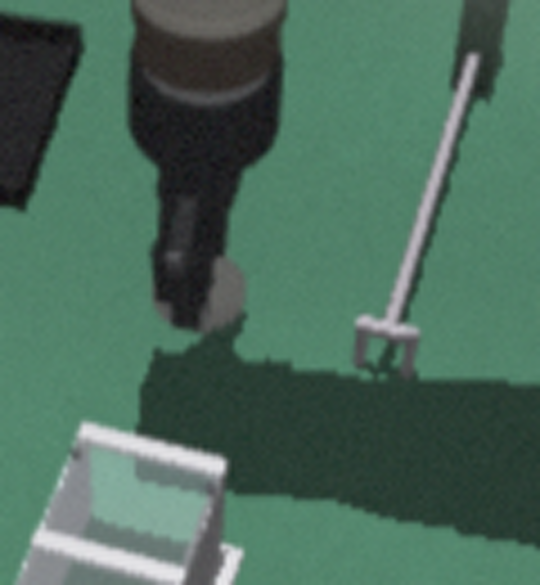

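The gear is held flat between the fingers (side crop, gear centred at (200,290)). I'll carry it to the tray.

```bash
python3 -m inch '[[-0.3,0.3,0,0,0,0,1],[-0.6,0.6,0,0,0,0,1],[-0.7,0.7,0,0,0,0,1],[-0.8,0.8,0,0,0,0,1],[-0.8,0.8,0,0,0,0,1],[-0.8,0.8,0,0,0,0,1],[-0.8,0.8,0,0,0,0,1],[-0.8,0.8,0,0,0,0,1]]'
python3 -m inch '[[-0.6,0.6,0,0,0,0,1],[-0.5,0.5,0,0,0,0,1],[-0.4,0.4,0,0,0,0,1],[-0.3,0.3,0,0,0,0,1],[-0.2,0.2,0,0,0,0,1],[-0.1,0.1,0,0,0,0,1],[0,0,0,0,0,0,1],[0,0,0,0,0,0,1]]'
python3 -c "
from h import *
go((.661,-.212,.0075),83)
for n in('side','top'):
  im,d=bot.camera(n); cv2.imwrite(f'pics/{n}15.png',im)
s=cv2.imread('pics/side15.png');t=cv2.imread('pics/top15.png')
a=cv2.resize(s[90:240,240:390],None,fx=2.6,fy=2.6,interpolation=cv2.INTER_CUBIC);b=cv2.resize(t[140:290,330:480],None,fx=2.6,fy=2.6,interpolation=cv2.INTER_CUBIC)
cv2.imwrite('pics/c15.png',np.hstack([a,b]))
"
```

```text
clock: 23.1
eef_pos: [0.6254, -0.1698, 0.0753]
tool_rot: [0.749, 0.663, -0.001, -0.001]
ft_force: [1.2, 0.0, -1.1]
grip_width: 0.0419
clock: 23.9
eef_pos: [0.6706, -0.2264, 0.0763]
tool_rot: [0.749, 0.663, -0.0, -0.0]
ft_force: [0.3, -0.4, -2.1]
grip_width: 0.0422
t 23.9 pos [ 0.6706 -0.2264  0.0763] xang 83.07 zax [-0.001  0.    -1.   ] w 0.0422 F [ 0.3 -0.4 -2.1] j [-0.33  0.75  0.41  1.24  0.   -0.2 ]
turn wz total 0.0004
shift units x,y,z [ 0.524 -0.449  2.75 ]
```

View pics/c15.png

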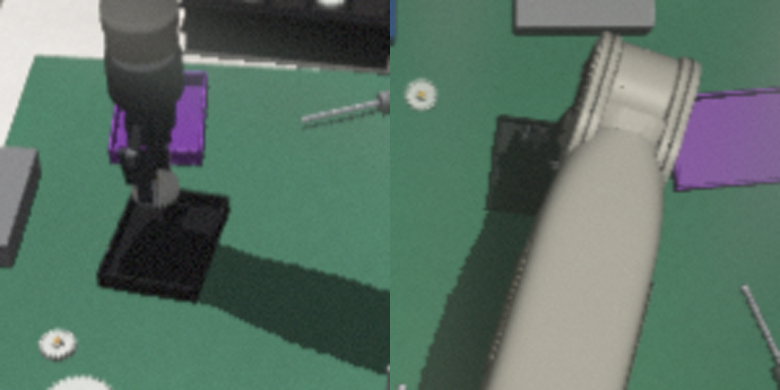

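```bash
python3 -m inch '[[0.2,-0.2,0,0,0,0,1],[0.2,-0.15,0.1,0,0,0,1],[0.12,-0.1,0.4,0,0,0,1],[0,0,0.5,0,0,0,1],[0,0,0.5,0,0,0,1],[0,0,0.5,0,0,0,1],[0,0,0.3,0,0,0,1],[0,0,0.2,0,0,0,1]]'
python3 -c "
from h import *
go((.661,-.212,.0070),83)
for n in('side','top'):
  im,d=bot.camera(n); cv2.imwrite(f'pics/{n}16.png',im)
s=cv2.imread('pics/side16.png');t=cv2.imread('pics/top16.png')
a=cv2.resize(s[130:230,250:350],None,fx=4,fy=4,interpolation=cv2.INTER_CUBIC);b=cv2.resize(t[140:240,340:440],None,fx=3.9,fy=4,interpolation=cv2.INTER_CUBIC)
cv2.imwrite('pics/c16.png',np.hstack([a,b]))
"
```

```text
clock: 24.8
eef_pos: [0.6605, -0.2124, 0.0122]
tool_rot: [0.749, 0.663, -0.001, -0.001]
ft_force: [-0.1, 0.9, 0.1]
grip_width: 0.0421
t 24.8 pos [ 0.6605 -0.2124  0.0122] xang 83.04 zax [-0.002  0.001 -1.   ] w 0.0421 F [-0.1  0.9  0.1] j [-0.31  0.77  0.29  1.09  0.   -0.19]
turn wz total 0.0002
shift units x,y,z [0.017 0.016 0.209]
```

View pics/c16.png

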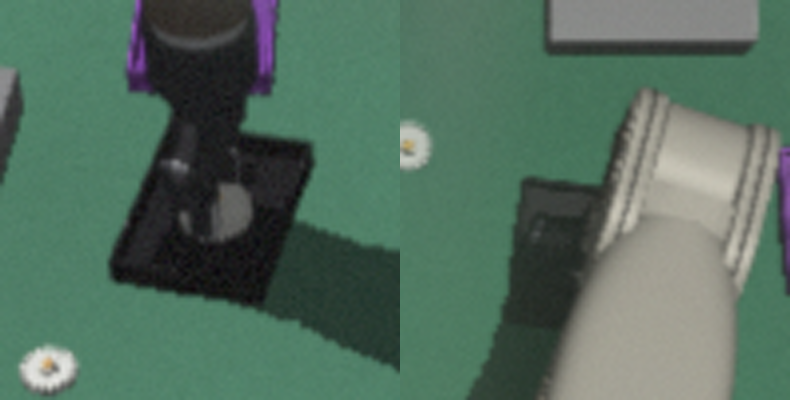

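The gear is well inside the black tray (side crop (217,212)). I'll lower it the last few millimetres and check for contact.

```bash
python3 -m inch '[[0,0,0.06,0,0,0,1],[0,0,0.05,0,0,0,1],[0,0,0.04,0,0,0,1],[0,0,0.02,0,0,0,1],[0,0,0.02,0,0,0,1],[0,0,0,0,0,0,1],[0,0,0,0,0,0,1],[0,0,0,0,0,0,1]]'
python3 -c "
from h import *
go((.661,-.212,.0064),83)"
```

```text
clock: 25.7
eef_pos: [0.6613, -0.2124, 0.0094]
tool_rot: [0.749, 0.663, 0.0, 0.0]
ft_force: [-0.3, 0.2, -0.6]
grip_width: 0.0422
t 25.7 pos [ 0.6613 -0.2124  0.0094] xang 83.06 zax [ 0. -0. -1.] w 0.0422 F [-0.3  0.2 -0.6] j [-0.31  0.78  0.28  1.08  0.   -0.19]
turn wz total 0.0003
shift units x,y,z [ 0.016 -0.014  0.119]
```

```bash
python3 -m inch '[[0,0,0.03,0,0,0,1],[0,0,0.03,0,0,0,1],[0,0,0.02,0,0,0,1],[0,0,0.02,0,0,0,1],[0,0,0,0,0,0,1],[0,0,0,0,0,0,1],[0,0,0,0,0,0,1],[0,0,0,0,0,0,1]]'
python3 -c "
from h import *
go((.661,-.212,.0064),83)"
```

```text
clock: 26.5
eef_pos: [0.6613, -0.2124, 0.0069]
tool_rot: [0.749, 0.663, 0.0, 0.0]
ft_force: [-0.0, -0.2, -0.2]
grip_width: 0.042
t 26.5 pos [ 0.6613 -0.2124  0.0069] xang 83.06 zax [ 0. -0. -1.] w 0.042 F [-0.  -0.2 -0.2] j [-0.31  0.78  0.28  1.07 -0.   -0.19]
turn wz total 0.0003
shift units x,y,z [ 0.016 -0.014  0.019]
```

```bash
python3 -m inch '[[0,0,0.02,0,0,0,1],[0,0,0.02,0,0,0,1],[0,0,0,0,0,0,1],[0,0,0,0,0,0,1],[0,0,0,0,0,0,1],[0,0,0,0,0,0,1],[0,0,0,0,0,0,1],[0,0,0,0,0,0,1]]'
python3 -c "
from h import *
go((.661,-.212,.0064),83)"
```

```text
clock: 27.3
eef_pos: [0.6614, -0.2125, 0.0065]
tool_rot: [0.749, 0.663, 0.0, 0.0]
ft_force: [-2.5, 0.7, 5.2]
grip_width: 0.0417
t 27.3 pos [ 0.6614 -0.2125  0.0065] xang 83.06 zax [ 0.001 -0.    -1.   ] w 0.0417 F [-2.5  0.7  5.2] j [-0.31  0.78  0.28  1.07  0.   -0.19]
turn wz total 0.0003
shift units x,y,z [ 0.016 -0.019  0.002]
```

Contact at 5 N, so the gear rests on the tray floor. I'll release it and rise.

```bash
python3 -m inch '[[0,0,0,0,0,0,0],[0,0,0,0,0,0,-0.1],[0,0,0,0,0,0,-0.2],[0,0,0,0,0,0,-0.3],[0,0,0,0,0,0,-0.4],[0,0,0,0,0,0,-0.5],[0,0,0,0,0,0,-0.5],[0,0,0,0,0,0,-0.5]]'
python3 -m inch '[[0,0,-0.1,0,0,0,-0.5],[0,0,-0.3,0,0,0,-0.5],[0,0,-0.5,0,0,0,-0.5],[0,0,-0.7,0,0,0,-0.5],[0,0,-0.8,0,0,0,-0.5],[0,0,-0.8,0,0,0,-0.5],[0,0,-0.8,0,0,0,-0.5],[0,0,-0.6,0,0,0,-0.5]]'
python3 -c "
from h import *
go((.40,-.20,.2),83)"
```

```text
clock: 28.1
eef_pos: [0.6613, -0.2124, 0.0058]
tool_rot: [0.749, 0.663, 0.0, -0.0]
ft_force: [0.4, 0.3, 0.1]
grip_width: 0.064
clock: 28.9
eef_pos: [0.6622, -0.2127, 0.1242]
tool_rot: [0.749, 0.663, 0.001, 0.002]
ft_force: [-0.1, 0.6, 0.7]
grip_width: 0.0638
t 28.9 pos [ 0.6622 -0.2127  0.1242] xang 83.06 zax [ 0.003 -0.001 -1.   ] w 0.0638 F [-0.1  0.6  0.7] j [-0.31  0.69  0.43  1.31 -0.   -0.19]
turn wz total 0.0003
shift units x,y,z [ -0.773 -10.471  -3.033]
```

Now I'll back away towards the robot and check the scene.

```bash
python3 -m inch '[[0,-0.4,-0.4,0,0,0,-0.5],[0,-0.8,-0.4,0,0,0,-0.5],[0,-1,-0.4,0,0,0,-0.5],[0,-1,-0.4,0,0,0,-0.5],[0,-1,-0.4,0,0,0,-0.5],[0,-1,-0.4,0,0,0,-0.5],[0,-0.7,-0.2,0,0,0,-0.5],[0,-0.3,0,0,0,0,-0.5]]'
python3 -c "
from h import *
go()
for n in('side','top'):
  im,d=bot.camera(n); cv2.imwrite(f'pics/{n}17.png',im)
s=cv2.imread('pics/side17.png');t=cv2.imread('pics/top17.png')
a=cv2.resize(s[110:320,240:450],None,fx=1.9,fy=1.9,interpolation=cv2.INTER_CUBIC);b=cv2.resize(t[140:350,280:490],None,fx=1.9,fy=1.9,interpolation=cv2.INTER_CUBIC)
cv2.imwrite('pics/c17.png',np.hstack([a,b]))
a=cv2.resize(s[150:215,270:340],None,fx=5.5,fy=5.5,interpolation=cv2.INTER_CUBIC);b=cv2.resize(t[175:240,360:430],None,fx=5.5,fy=5.5,interpolation=cv2.INTER_CUBIC)
cv2.imwrite('pics/c17b.png',np.hstack([a,b]))
"
```

```text
clock: 29.7
eef_pos: [0.5057, -0.1935, 0.1874]
tool_rot: [0.749, 0.663, 0.0, 0.001]
ft_force: [0.4, 0.1, 0.1]
grip_width: 0.0643
t 29.7 pos [ 0.5057 -0.1935  0.1874] xang 83.03 zax [ 0.001 -0.001 -1.   ] w 0.0643 F [0.4 0.1 0.1] j [-0.37  0.34  0.03  1.26 -0.   -0.24]
turn wz total -0.0
```

View pics/c17.png

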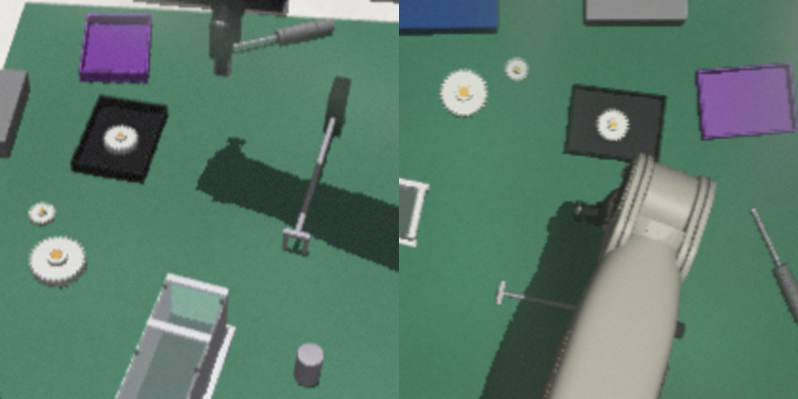

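View pics/c17b.png

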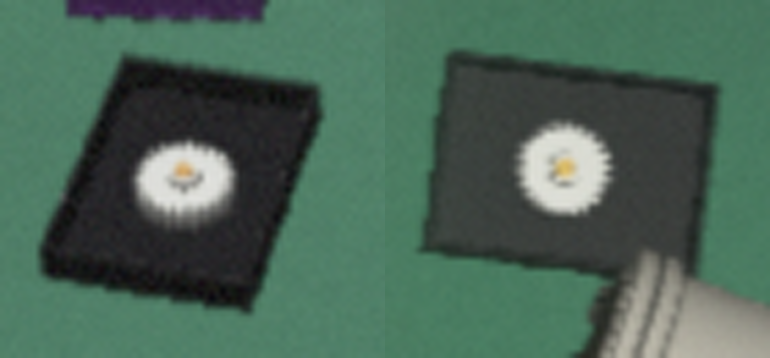

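View pics/top17.png

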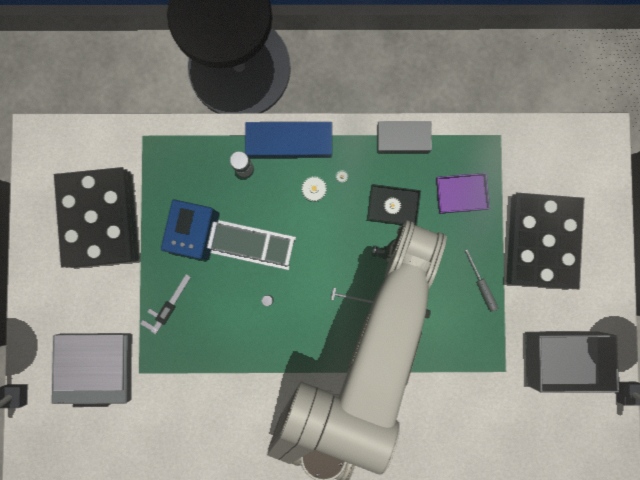

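The gear lies flat, hub up, in the black tray at (392,206). The rake stands on the bench at (334,294) to (428,314), clear of the channel. The bystanders are where they began: gears (314,188) and (342,176), can (239,160), gauge (266,300), caliper (165,310), screwdriver (480,280). I'll hand in.

```bash
python3 -m inch '[[0,0,0,0,0,0,-0.5],[0,0,0,0,0,0,-0.5],[0,0,0,0,0,0,-0.5],[0,0,0,0,0,0,-0.5],[0,0,0,0,0,0,-0.5],[0,0,0,0,0,0,-0.5],[0,0,0,0,0,0,-0.5],[0,0,0,0,0,0,-0.5]]'
python3 -c "
from workcell import bot
print(bot.job_done())"
```

```text
clock: 30.6
eef_pos: [0.5074, -0.1937, 0.1858]
tool_rot: [0.749, 0.663, 0.0, 0.0]
ft_force: [-0.5, 0.7, 0.2]
grip_width: 0.064
the job is handed in; nothing more can be done
None
```

I hooked the rake's prongs behind the gear and pulled it about 105 mm clear of the channel mouth. I then set the rake down on the bench, away from the channel, and placed the gear flat, hub up, near the middle of the black tray. The job was handed in at about 30.6 s.

**Last checks:** the final pictures show the gear flat in the tray, the rake on its handle and prongs, and the bystanders at the same pixels as at the start. The arm was stopped and touching nothing. Every wrist force I read stayed under about 12 N.

**Disagreements:**
- **Cameras:** the two cameras differed by about 4 mm, so I corrected them using the rake's known reach.
- **Grip width:** the gripper read 42 mm on the 45 mm gear, which I did not explain. The pictures showed the gear held level, and it was resting on the tray floor (about 5 N contact) before I let go.

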